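# Carry the hole saws over in cutting order

### The arm

A 6-joint arm with a two-finger parallel gripper is mounted at the origin on the work surface; the furniture and walls round the work are solid. World frame = base frame: x ahead of the robot, y to its left, z up, the work surface at z = 0. Lengths are in m, angles in rad, forces in N, time in s.
With the tool pointing down it reaches from about 0.35 to 0.975 m from the base axis. Payload 4.9 kg.
Tool frame: the origin (TCP) lies at the very end of the fingers, on their centre line; the grasp point (between the pads) lies 19 mm behind it; z points along the fingers, y is the line along which they close (so a half turn about z gives the same grasp; the last joint's range is limited). The gripper opens to 85 mm and grips with 20 to 120 N. Pads are 22 mm wide; open, the fingers measure 114 mm over their backs; the gripper's body (76 mm by 85 mm) begins 54 mm behind the grasp point. The pads swing forward as they close: fully open they stand 13 mm farther back than shut.
Start: joints at [1.167, 0.053, 1.613, -0, 1.476, -0.119], TCP at [0.176, 0.6, 0.231] pointing down, gripper open.
Joint ranges: [-3.01, 3.01], [-1.01, 2.22], [0.06, 2.58], [-1.02, 4.17], [0.09, 2.62], [-3.14, 3.14]. Speed limits (rad/s): [2.57, 2.57, 3.14, 3.14, 3.14, 3.14].

### API

Orientations are given as a 3x3 rotation matrix whose columns are the frame's x, y, z axes.
In Python, from bench import r gives the robot as it stands.
- The arm moves only by the tool jog_arm, never from a script. Its argument "rows" is a list that holds one entry, the list of rows, each a list of 7 numbers: the shift along the world's x, y, z scaled (see below), then the turn, a rotation vector about the world's x, y, z scaled (see below), then the closure, from -1 (fully open) to 1 (shut). In form: [[[tx, ty, tz, rx, ry, rz, hand], ...]]. A call has 1 to 5 rows; each row is the pose to reach, as a shift and turn from the pose commanded when the call began; what a row does not reach only later rows make up. The controller multiplies each number of a shift by 0.15 m and each number of a turn by 30 degrees. A row lasts 1/8 s, in which the tool goes at most 62.5 mm and 10.7 degrees, less where a joint would pass 70% of its speed; a pose out of reach is approached as far as the arm can. A call with a number of a shift or a turn outside -1 to 1 is refused whole. A call with a gripper value outside its range is refused whole. The fingers move at their own pace and stop on an object; "force" is the grip in N (left out, the last holds). Time passes only in rows, so rows that repeat a pose let the fingers close. It gives the time, the measured TCP pose, the force, the opening and the grip force at its end, in the units of the state.
- r.get_obs(): the state, without advancing time (a new reading comes with each control period).
- r.get_image(name): name is "scene" or "top" or "wrist"; returns a dict with "frame" (400x640x3 uint8, blue, green, red), "mtx" (3x3 intrinsics, pixels), "rvec" (rotation vector, rad) and "tvec" (3), from world to camera coordinates, as OpenCV has them. Camera axes: x right, y down, z forward; pixel columns grow to the right and rows downward; lengths in m; the calibration is good to about 2 mm. A picture is of the moment at which its call begins. There is no depth.
- r.job_done(): hands the job in; it is judged then, once.
Trained networks look in a picture, given as the dict that the camera call returned (one of the last four; its "shot" number tells which), for a name from the list of things; names that differ only in an ending like _2 or _b are one class to them, and where a whole thing is asked for, a point or a joint stands for the part that bears it (a point fixed in the world has none). Each returns a list of dicts, best first, with "score" (0 to 1); they miss things now and then, are a little off and sometimes report something else, mostly with a low value. They report only what shows in the picture. A call takes as long as a camera call.
- r.search_frame(thing, picture): "rect" ([left, top, right, bottom] in pixels, round what is visible of it).
- r.regions_of(thing, picture): "region" (400x640 bool, what is visible of it) and "rect" ([left, top, right, bottom] in pixels, round what is visible of it).
- r.pinpoint(thing, picture): "location" ([row, column] in pixels: a listed point, or the origin of a listed thing).
The state is a dict: "time": time; "joints": joint angles; "joint_vel": joint speeds; "effort": joint torques, N m; "tool_pos": TCP position; "tcp_rot": TCP orientation; "force": force on the tool from outside, world axes, zero at the start; "ft_torque": the same for the moment, N m; "opening": finger opening in m; "grasp_force": force on a finger pad.
Only numpy, scipy, OpenCV 4.12 (cv2) and the standard library are available. Lean on these libraries where they do the work, as an engineer would, in place of code of your own. Each camera call takes 0.05 s, during which the arm holds its last target. There are 200 camera calls.

### The job

The four hole saws stand on the store rail in the order in which the holes will be cut, the first one next to the white end block. Move them all to the empty carry rail in the same order, again with the first next to the white end block, each upright and fully down over the middle of its own peg. Set them down gently, never drop them: the tips of their teeth chip.

Things in the scene. Friction and masses are not known exactly. Their poses are not given: they have to be found in the camera images.
- red_saw: red hole saw (no arbor), loose: a red enamelled steel cup, mouth and teeth down, 29 mm outside diameter, 25 mm inside, 42 mm tall, hollow to 37 mm above its teeth, about 70 g. Origin at the centre of the toothed rim, its lowest plane; z up along its axis; yaw is of no matter. Grip it across its outside. It starts fully down over the peg of the red saddle.
- yellow_saw: yellow hole saw (no arbor), loose: a yellow enamelled steel cup, mouth and teeth down, 36 mm outside diameter, 32 mm inside, 42 mm tall, hollow to 37 mm above its teeth, about 85 g. Origin at the centre of the toothed rim, its lowest plane; z up along its axis; yaw is of no matter. Grip it across its outside. It starts fully down over the peg of the yellow saddle.
- green_saw: green hole saw (no arbor), loose: a green enamelled steel cup, mouth and teeth down, 43 mm outside diameter, 39 mm inside, 42 mm tall, hollow to 37 mm above its teeth, about 101 g. Origin at the centre of the toothed rim, its lowest plane; z up along its axis; yaw is of no matter. Grip it across its outside. It starts fully down over the peg of the green saddle.
- blue_saw: blue hole saw (no arbor), loose: a blue enamelled steel cup, mouth and teeth down, 50 mm outside diameter, 46 mm inside, 42 mm tall, hollow to 37 mm above its teeth, about 116 g. Origin at the centre of the toothed rim, its lowest plane; z up along its axis; yaw is of no matter. Grip it across its outside. It starts fully down over the peg of the blue saddle.
- red_saddle: Saddle with red strips, fixed on the store rail, showing the place of the red saw in the row. Black plate, 74 (its x, across the rail) x 53 x 5 mm, a colour strip along both outer edges, a bright tapered peg in its middle, 24 mm tall, 17 mm wide at the foot, 7 at the tip. Origin under the middle of the plate, 12 mm above the table; the saw's teeth stand 5 mm above it, on the plate.
- yellow_saddle: Saddle with yellow strips, fixed on the store rail, showing the place of the yellow saw in the row. Black plate, 74 (its x, across the rail) x 53 x 5 mm, a colour strip along both outer edges, a bright tapered peg in its middle, 24 mm tall, 17 mm wide at the foot, 7 at the tip. Origin under the middle of the plate, 12 mm above the table; the saw's teeth stand 5 mm above it, on the plate.
- green_saddle: Saddle with green strips, fixed on the store rail, showing the place of the green saw in the row. Black plate, 74 (its x, across the rail) x 53 x 5 mm, a colour strip along both outer edges, a bright tapered peg in its middle, 24 mm tall, 17 mm wide at the foot, 7 at the tip. Origin under the middle of the plate, 12 mm above the table; the saw's teeth stand 5 mm above it, on the plate.
- blue_saddle: Saddle with blue strips, fixed on the store rail, showing the place of the blue saw in the row. Black plate, 74 (its x, across the rail) x 53 x 5 mm, a colour strip along both outer edges, a bright tapered peg in its middle, 24 mm tall, 17 mm wide at the foot, 7 at the tip. Origin under the middle of the plate, 12 mm above the table; the saw's teeth stand 5 mm above it, on the plate.
- store_rail: Store rail: fixed aluminium channel, 254 mm along its y, 12 mm tall, end blocks 22 mm tall, white at +y, black at -y. Origin on the table under its middle, z up. The colour-stripped saddles sit on it in any order at x = 0 and y = +0.084 (first place, next to the white block), +0.028, -0.028, -0.084 m. The rails may lie with either one on the left.
- carry_rail: Carry rail, fixed, like the store rail (white end block at +y, black at -y) but with four plain black saddles of its own, empty at the start: pegs at x = 0, y = +0.084 (first place, next to the white block), +0.028, -0.028, -0.084 m. Plate tops, where the teeth must stand, 17 mm above its origin; peg tips at 41 mm. It lies the other way round: white end to the robot's right.

How it is judged:
At the end, for the whole second after the job is handed in: Each hole saw stands on the carry rail at the same place, counted from the white end block, as its own coloured saddle has on the store rail: centred within 12 mm of that peg along and across the rail, teeth within 3 mm of the saddle plate, upright within 0.1 rad, released and at rest (((y of red_saddle in the frame of store_rail between 0.064 and 0.104 m and y of red_saw in the frame of carry_rail between 0.072 and 0.096 m) or (y of red_saddle in the frame of store_rail between 0.008 and 0.048 m and y of red_saw in the frame of carry_rail between 0.016 and 0.04 m) or (y of red_saddle in the frame of store_rail between -0.048 and -0.008 m and y of red_saw in the frame of carry_rail between -0.04 and -0.016 m) or (y of red_saddle in the frame of store_rail between -0.104 and -0.064 m and y of red_saw in the frame of carry_rail between -0.096 and -0.072 m)) and x of red_saw in the frame of carry_rail between -0.012 and 0.012 m and z of red_saw in the frame of carry_rail between 0.014 and 0.02 m and angle between each of red_saw, yellow_saw, green_saw, blue_saw's own z axis and vertical below 0.1 rad and linear speed of each of red_saw, yellow_saw, green_saw, blue_saw below 0.02 m/s and angular speed of each of red_saw, yellow_saw, green_saw, blue_saw below 0.2 rad/s and ((y of yellow_saddle in the frame of store_rail between 0.064 and 0.104 m and y of yellow_saw in the frame of carry_rail between 0.072 and 0.096 m) or (y of yellow_saddle in the frame of store_rail between 0.008 and 0.048 m and y of yellow_saw in the frame of carry_rail between 0.016 and 0.04 m) or (y of yellow_saddle in the frame of store_rail between -0.048 and -0.008 m and y of yellow_saw in the frame of carry_rail between -0.04 and -0.016 m) or (y of yellow_saddle in the frame of store_rail between -0.104 and -0.064 m and y of yellow_saw in the frame of carry_rail between -0.096 and -0.072 m)) and x of yellow_saw in the frame of carry_rail between -0.012 and 0.012 m and z of yellow_saw in the frame of carry_rail between 0.014 and 0.02 m and ((y of green_saddle in the frame of store_rail between 0.064 and 0.104 m and y of green_saw in the frame of carry_rail between 0.072 and 0.096 m) or (y of green_saddle in the frame of store_rail between 0.008 and 0.048 m and y of green_saw in the frame of carry_rail between 0.016 and 0.04 m) or (y of green_saddle in the frame of store_rail between -0.048 and -0.008 m and y of green_saw in the frame of carry_rail between -0.04 and -0.016 m) or (y of green_saddle in the frame of store_rail between -0.104 and -0.064 m and y of green_saw in the frame of carry_rail between -0.096 and -0.072 m)) and x of green_saw in the frame of carry_rail between -0.012 and 0.012 m and z of green_saw in the frame of carry_rail between 0.014 and 0.02 m and ((y of blue_saddle in the frame of store_rail between 0.064 and 0.104 m and y of blue_saw in the frame of carry_rail between 0.072 and 0.096 m) or (y of blue_saddle in the frame of store_rail between 0.008 and 0.048 m and y of blue_saw in the frame of carry_rail between 0.016 and 0.04 m) or (y of blue_saddle in the frame of store_rail between -0.048 and -0.008 m and y of blue_saw in the frame of carry_rail between -0.04 and -0.016 m) or (y of blue_saddle in the frame of store_rail between -0.104 and -0.064 m and y of blue_saw in the frame of carry_rail between -0.096 and -0.072 m)) and x of blue_saw in the frame of carry_rail between -0.012 and 0.012 m and z of blue_saw in the frame of carry_rail between 0.014 and 0.02 m); the robot touches nothing.
It fails at once if the red hole saw is dropped (falls free of the fingers faster than 0.8 m/s, a drop of more than about 30 mm) (linear speed of red_saw above 0.8 m/s and contact force between red_saw and the fingers below 0.1 N).
It fails at once if the yellow hole saw is dropped (falls free of the fingers faster than 0.8 m/s, a drop of more than about 30 mm) (linear speed of yellow_saw above 0.8 m/s and contact force between yellow_saw and the fingers below 0.1 N).
It fails at once if the green hole saw is dropped (falls free of the fingers faster than 0.8 m/s, a drop of more than about 30 mm) (linear speed of green_saw above 0.8 m/s and contact force between green_saw and the fingers below 0.1 N).
It fails at once if the blue hole saw is dropped (falls free of the fingers faster than 0.8 m/s, a drop of more than about 30 mm) (linear speed of blue_saw above 0.8 m/s and contact force between blue_saw and the fingers below 0.1 N).
It also fails if it takes over 93 s, if anything falls off the work surface, if the arm or the gripper's body presses on something with over 40 N, if the wrist force passes 120 N, or if a joint passes its speed limit or range.

## Working session

There is one attempt and no reset: what is moved stays moved. The work goes in short steps, Python scripts to look and compute and a tool call to move; the robot and the scene stay as the last step left them, time stands still between calls to the robot, and variables do not carry over. Pictures are saved under pics/ and viewed, at most 14 in all, crops included, and the job is handed in when it is done.

Besides the shell and the picture viewer there is one more tool, called after "Call:" as name(argument=value, ...), one argument or row to a line, values as JSON. jog_arm: Moves the arm, as the interface text tells. Shifts and turns lie within -1 to 1; 1 stands for 0.15 m of shift or 30 degrees of turn. Its arguments: {"type":"object","properties":{"rows":{"type":"array"},"force":{"type":"number"}},"required":["rows"]}

```bash
mkdir -p pics
cat > h.py <<'E'
import numpy as np, cv2
from bench import r
def ray(p,im,z):
    row,col=p
    K=np.array(im["mtx"]);R,_=cv2.Rodrigues(np.array(im["rvec"],float));t=np.array(im["tvec"],float).ravel()
    d=R.T@np.linalg.inv(K)@np.array([col,row,1.]);c=-R.T@t
    return c+d*(z-c[2])/d[2]
def proj(P,im):
    q,_=cv2.projectPoints(np.array(P,float).reshape(-1,3),np.array(im["rvec"],float),np.array(im["tvec"],float),np.array(im["mtx"],float),None)
    return q.reshape(-1,2)
E
python3 - <<'E'
from h import *
np.set_printoptions(precision=4,suppress=True)
o=r.get_obs();print(o["time"],o["tool_pos"],o["tcp_rot"],o["opening"])
for n in["top","scene"]:
    im=r.get_image(n);cv2.imwrite(f"pics/{n}0.png",im["frame"])
    R,_=cv2.Rodrigues(np.array(im["rvec"],float));print(n,"cam",-R.T@np.array(im["tvec"]).ravel(),R[2])
    for t,z in[(c+"_saw",.017)for c in("red","yellow","green","blue")]+[(c+"_saddle",.012)for c in("red","yellow","green","blue")]+[("store_rail",0),("carry_rail",0)]:
        for d in r.pinpoint(t,im)[:2]: print(n,t,round(d["score"],2),np.round(d["location"],1),ray(d["location"],im,z)[:2])
E
```

```text
0.0 [0.1754 0.5992 0.23  ] [[-0.9597  0.281  -0.0008]
 [ 0.281   0.9597 -0.0019]
 [ 0.0003 -0.0021 -1.    ]] 0.08527425717527626
top cam [0.4474 0.1215 0.9153] [ 0.1022  0.021  -0.9945]
top red_saw 0.52 [211.9 270.2] [0.5164 0.2457]
top yellow_saw 0.77 [224.  223.3] [0.4909 0.3518]
top green_saw 0.85 [199.4 292.6] [0.5439 0.1948]
top blue_saw 0.55 [217.4 243.6] [0.505  0.3059]
top red_saddle 0.97 [209.7 268.2] [0.5219 0.2509]
top yellow_saddle 0.63 [224.1 222.6] [0.4909 0.3547]
top green_saddle 0.81 [199.5 293. ] [0.5442 0.1943]
top blue_saddle 0.84 [213. 245.] [0.5153 0.3038]
top store_rail 0.62 [214.7 261.1] [0.5116 0.269 ]
top carry_rail 0.95 [218.1 391.9] [ 0.4989 -0.0301]
scene cam [ 0.0335 -0.2832  0.6065] [ 0.5692  0.477  -0.6697]
scene red_saw 0.48 [184.8 277.5] [0.5194 0.2534]
scene yellow_saw 0.83 [174.9 239.6] [0.4894 0.3571]
scene green_saw 0.86 [188.6 298.9] [0.5405 0.2023]
scene blue_saw 0.95 [179.2 256.6] [0.5035 0.3101]
scene blue_saw 0.47 [175.5 236.8] [0.4833 0.3609]
scene red_saddle 0.74 [184.3 279.7] [0.5283 0.255 ]
scene yellow_saddle 0.51 [175.1 238.6] [0.4911 0.3639]
scene green_saddle 0.6 [189.3 296.9] [0.5399 0.2085]
scene blue_saddle 0.74 [184.  258.8] [0.4975 0.297 ]
scene store_rail 0.63 [252.2 369.9] [ 0.4909 -0.0352]
scene carry_rail 0.88 [250.5 366.8] [ 0.4908 -0.0276]
```

View pics/top0.png

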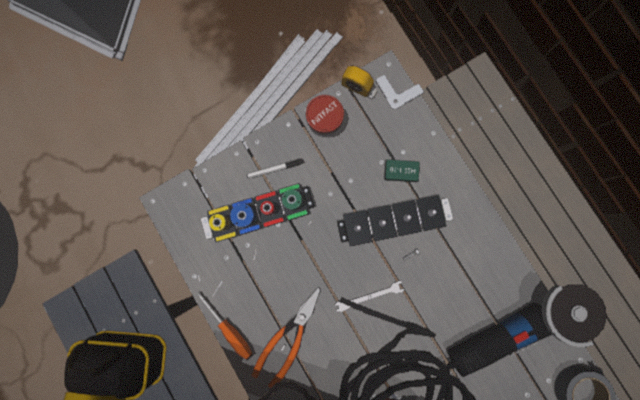

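View pics/scene0.png

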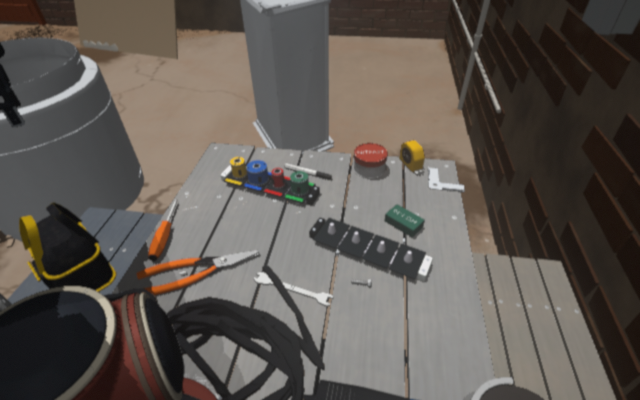

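The top view shows the store rail on the left, white end at about (207,228). Its order from the white end is yellow, blue, red, green. The carry rail has its white end at (447,208), with pegs at about (358,228), (383,223), (407,217) and (432,212). The scene view agrees. Next I fit the rail poses.

```bash
cat > fit.py <<'E'
from h import *
from scipy.optimize import minimize
A=np.linspace(0,2*np.pi,40,endpoint=False)
def sil(im,x,y,parts,S=4):
    P=np.array([[x+rr*np.cos(a),y+rr*np.sin(a),z] for rr,z in parts for a in A])
    q=proj(P,im);m=np.zeros((400*S,640*S),np.uint8)
    cv2.fillConvexPoly(m,cv2.convexHull(np.round((q+.5)*S).astype(np.int32)),1)
    return cv2.resize(m.astype(np.float32),(640,400),interpolation=cv2.INTER_AREA)
def cen(m):
    ys,xs=np.nonzero(m>0);w=m[ys,xs];return np.array([(xs*w).sum(),(ys*w).sum()])/w.sum()
def solve(im,target,parts,p0):
    p=np.array(p0,float)
    for _ in range(4):
        c=cen(sil(im,*p,parts));J=np.array([(cen(sil(im,*(p+d),parts))-c)/.004 for d in([.004,0],[0,.004])]).T
        p=p+np.linalg.solve(J,target-c)
    return p
def saw(im,c,p0):
    R={"red":.0145,"yellow":.018,"green":.0215,"blue":.025}[c];parts=[(R,.017),(R,.059)]
    d=r.regions_of(c+"_saw",im);out=[]
    for e in d[:1]:
        m=e["region"].astype(np.float32);p=solve(im,cen(m),parts,p0);s=sil(im,*p,parts)>.5
        out=(p,round(e["score"],2),round((s&(m>0)).sum()/(s|(m>0)).sum(),2))
    return out
def rail(ys,P):
    ys=np.array(ys);P=np.array(P);k,b=np.polyfit(ys,P,1);return b,np.arctan2(*k[::-1]),np.linalg.norm(k),P-np.outer(ys,k)-b
E
python3 - <<'E'
from fit import *
np.set_printoptions(precision=4,suppress=True)
ys=[.084,.028,-.028,-.084]
for n in("top","scene"):
    im=r.get_image(n);P=[]
    for c,p0 in(("yellow",(.491,.352)),("blue",(.505,.306)),("red",(.52,.25)),("green",(.544,.198))):
        o=saw(im,c,p0);print(n,c,o);P.append(o[0])
    print("store",rail(ys,P))
    # pegs
    g=im["frame"].max(2).astype(np.float32)
    c0=np.array([.4989,-.03]);P=[]
    for y in ys:
        a=np.radians(-72);guess=c0+y*np.array([np.cos(a),np.sin(a)])
        parts=[(.0085,.017),(.0035,.041)]
        s=sil(im,*guess,parts);cx,cy=cen(s).round().astype(int)
        w=np.zeros_like(g);sl=np.s_[cy-8:cy+9,cx-8:cx+9];bg=np.median(g[sl]);w[sl]=np.clip(g[sl]-bg-25,0,60)
        p=solve(im,cen(w),parts,guess);P.append(p);print(n,"peg",y,bg,w.max(),p)
    print("carry",rail(ys,P))
    x,y=((200,150)if n=="top" else(210,140));cv2.imwrite(f"pics/{n}1.png",cv2.resize(im["frame"][y:y+150,x:x+270],None,fx=2.9,fy=2.9,interpolation=cv2.INTER_CUBIC))
E
```

```text
top yellow (array([0.4946, 0.3565]), 0.56, np.float64(0.96))
top blue (array([0.5084, 0.3027]), 0.76, np.float64(0.94))
top red (array([0.5243, 0.249 ]), 0.64, np.float64(0.88))
top green (array([0.5414, 0.1956]), 0.86, np.float64(0.92))
store (array([0.5172, 0.276 ]), np.float64(1.8545911061067581), np.float64(0.9975583247493791), array([[ 0.0009,  0.0001],
       [-0.001 , -0.0001],
       [-0.0007, -0.0001],
       [ 0.0008,  0.0001]]))
top peg 0.084 55.0 60.0 [ 0.5104 -0.1182]
top peg 0.028 57.0 60.0 [ 0.4998 -0.0626]
top peg -0.028 59.0 60.0 [ 0.489  -0.0066]
top peg -0.084 63.0 60.0 [0.4785 0.0494]
carry (array([ 0.4944, -0.0345]), np.float64(-1.3822618903970065), np.float64(1.0155467159723337), array([[-0.    ,  0.0001],
       [ 0.0001, -0.0001],
       [-0.0001, -0.0001],
       [ 0.0001,  0.0001]]))
scene yellow (array([0.4892, 0.3582]), 0.71, np.float64(0.87))
scene blue (array([0.5041, 0.3045]), 0.7, np.float64(0.92))
scene red (array([0.5204, 0.2512]), 0.48, np.float64(0.96))
scene green (array([0.5383, 0.1978]), 0.79, np.float64(0.95))
store (array([0.513 , 0.2779]), np.float64(1.8676822890717812), np.float64(0.9982931935872776), array([[ 0.0007,  0.0001],
       [-0.0007, -0.0001],
       [-0.0007, -0.    ],
       [ 0.0007,  0.0001]]))
scene peg 0.084 79.0 60.0 [ 0.5308 -0.107 ]
scene peg 0.028 64.0 60.0 [ 0.5094 -0.0527]
scene peg -0.028 60.0 60.0 [0.4918 0.0032]
scene peg -0.084 59.0 60.0 [0.4797 0.0589]
carry (array([ 0.5029, -0.0244]), np.float64(-1.271296036758888), np.float64(1.034549381585266), array([[ 0.0022,  0.0005],
       [-0.002 , -0.0006],
       [-0.0026, -0.0001],
       [ 0.0024,  0.0003]]))
```

View pics/top1.png

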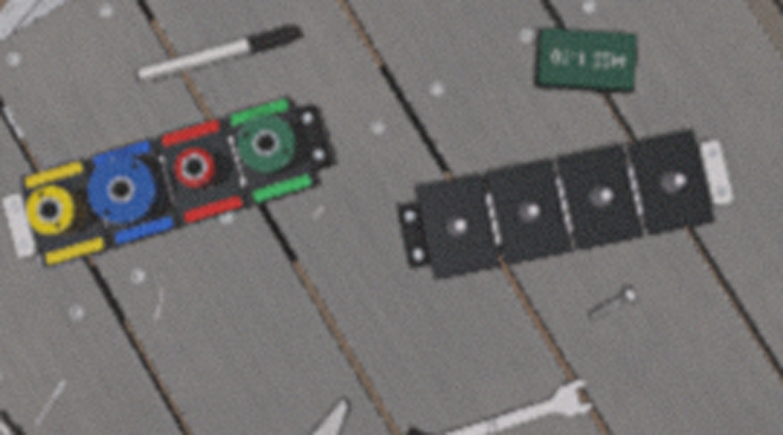

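```bash
cat > carry.py <<'E'
from fit import *
np.set_printoptions(precision=4,suppress=True)
def carry(n,im,save=None):
    # metric warp of plane z=.017, 1 px = 0.5 mm ; x: .36-.66, y: -.20-.14
    W=np.array([[.36,-.2],[.66,-.2],[.66,.14],[.36,.14]]);src=proj(np.c_[W,np.full(4,.017)],im).astype(np.float32)
    dst=((W-[.36,-.2])*2000).astype(np.float32);H=cv2.getPerspectiveTransform(src,dst)
    f=cv2.warpPerspective(im["frame"],H,(600,680));g=f.max(2)
    m=(g<78).astype(np.uint8);m=cv2.morphologyEx(m,cv2.MORPH_CLOSE,np.ones((25,25)));m=cv2.morphologyEx(m,cv2.MORPH_OPEN,np.ones((75,75)))
    cs,_=cv2.findContours(m,0,2);c=max(cs,key=cv2.contourArea);(cx,cy),s,a=rect=cv2.minAreaRect(c)
    b=cv2.boxPoints(rect);cv2.polylines(f,[b.astype(int)],1,(0,0,255),1)
    bw=b/2000+[.36,-.2];l=max(((bw[1]-bw[0]),(bw[2]-bw[1])),key=np.linalg.norm)
    if l[1]>0:l=-l
    print(n,"plates centre",bw.mean(0),"size mm",np.array(s)/2,"yaw",np.arctan2(l[1],l[0]))
    return f
if __name__=="__main__":
    F=[]
    for n in("top","scene"):
        im=r.get_image(n);F.append(carry(n,im))
    cv2.imwrite("pics/warp.png",cv2.resize(np.hstack(F),(706,400)))
E
python3 carry.py
```

```text
top plates centre [ 0.494  -0.0238] size mm [ 79.514  236.6954] yaw -1.4030078000392523
scene plates centre [ 0.4875 -0.0399] size mm [ 80.3583 192.3156] yaw -1.401268089879603
```

View pics/warp.png

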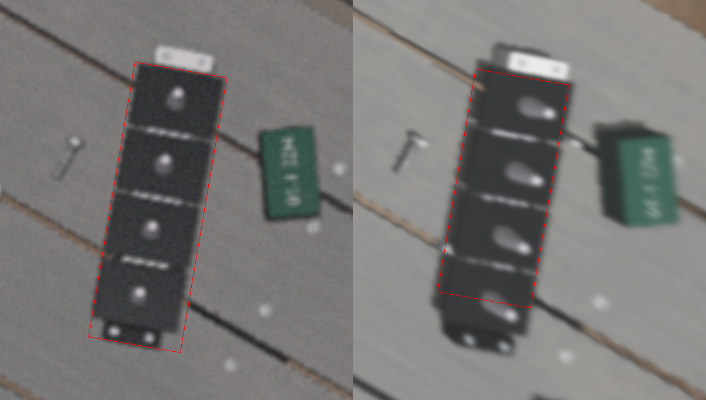

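The rectified views put the middle of the carry rail near (0.4945, -0.032) with yaw -1.40, agreeing with the peg feet to within 3 mm. The store rail is centred near (0.515, 0.277) with yaw 1.86. I'm moving over the yellow saw.

Call:
jog_arm(
  rows=[
    [[1, -0.8, 0, 0, 0, -0.95, -1], [1, -0.8, 0, 0, 0, -0.95, -1], [1, -0.8, 0, 0, 0, -0.95, -1]],
  ],
  force=30,
)

```text
time: 2.08
tool_pos: [0.3231, 0.4815, 0.2315]
tcp_rot: [[-0.707, 0.707, 0.0], [0.707, 0.707, 0.0], [-0.0, 0.001, -1.0]]
force: [0.7, -0.1, -0.4]
opening: 0.0854
grasp_force: 0.0
```

Call:
jog_arm(
  rows=[
    [[1, -0.8, -0.4, 0, 0, -0.95, -1], [1, -0.8, -0.4, 0, 0, -0.95, -1], [1, -0.8, -0.4, 0, 0, -0.95, -1], [1, -0.8, -0.4, 0, 0, -0.95, -1]],
  ],
)

```text
time: 2.58
tool_pos: [0.4735, 0.3599, 0.1696]
tcp_rot: [[-0.283, 0.959, -0.002], [0.959, 0.283, -0.002], [-0.001, -0.002, -1.0]]
force: [-2.0, 0.4, -0.6]
opening: 0.0854
grasp_force: 0.0
```

Run:
```python
from h import *
np.set_printoptions(precision=4,suppress=True)
o=r.get_obs();print(o["time"],o["tool_pos"],o["tcp_rot"],o["opening"],o["force"])
im=r.get_image("wrist");cv2.imwrite("pics/w0.png",im["frame"])
R,_=cv2.Rodrigues(np.array(im["rvec"],float));print("cam",-R.T@np.array(im["tvec"]).ravel(),R[2])
from fit import saw
for c,p in(("yellow",(.491,.3575)),("blue",(.507,.3038)),("red",(.523,.25)),("green",(.539,.197))):
    try: print(c,saw(im,c,p),proj([*p,.017],im))
    except Exception as e: print(c,e)
```

```text
2.575 [0.4735 0.3599 0.1696] [[-0.283   0.9591 -0.0021]
 [ 0.9591  0.283  -0.0016]
 [-0.001  -0.0024 -1.    ]] 0.08537988687869835 [-1.9957  0.4008 -0.5997]
cam [0.4508 0.4388 0.3131] [ 0.0874 -0.3041 -0.9486]
yellow (array([0.4941, 0.359 ]), 0.81, np.float64(0.96)) [[340.6003 190.8283]]
blue (array([0.5086, 0.305 ]), 0.97, np.float64(0.95)) [[339.8049 245.599 ]]
red (array([0.5249, 0.2485]), 0.65, np.float64(0.86)) [[339.0625 294.8131]]
green (array([0.5394, 0.1998]), 0.79, np.float64(0.73)) [[338.6118 338.626 ]]
```

View pics/w0.png

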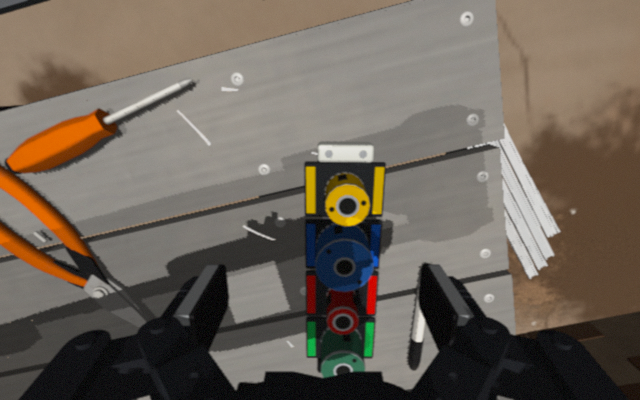

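The wrist view confirms yellow at (347,205), blue, red and green in a column, with the tool aligned. Descending on yellow.

Call:
jog_arm(
  rows=[
    [[0.13, -0.01, -0.4, 0, 0, 0, -1], [0.13, -0.01, -0.7, 0, 0, 0, -1], [0.13, -0.01, -0.96, 0, 0, 0, -1], [0.13, -0.01, -0.96, 0, 0, 0, -1]],
  ],
)

```text
time: 3.32
tool_pos: [0.4879, 0.361, 0.0241]
tcp_rot: [[-0.289, 0.957, -0.006], [0.957, 0.289, -0.003], [-0.001, -0.007, -1.0]]
force: [-0.1, 0.3, 0.1]
opening: 0.0854
grasp_force: 0.0
```

Call:
jog_arm(
  rows=[
    [[0, 0, 0, 0, 0, 0, 1], [0, 0, 0, 0, 0, 0, 1], [0, 0, 0, 0, 0, 0, 1], [0, 0, 0, 0, 0, 0, 1], [0, 0, 0, 0, 0, 0, 1]],
  ],
)

```text
time: 3.95
tool_pos: [0.4927, 0.3621, 0.0298]
tcp_rot: [[-0.287, 0.958, 0.003], [0.958, 0.287, 0.002], [0.001, 0.003, -1.0]]
force: [-2.0, 0.4, 7.2]
opening: 0.0353
grasp_force: 29.9
```

Call:
jog_arm(
  rows=[
    [[0, 0, 0.1, 0, 0, 0, 1], [0, 0, 0.2, 0, 0, 0, 1], [0, 0, 0.5, 0, 0, 0, 1], [0, 0, 0.5, 0, 0, 0, 1]],
  ],
)

```text
time: 4.45
tool_pos: [0.4946, 0.3629, 0.1082]
tcp_rot: [[-0.287, 0.958, 0.009], [0.958, 0.287, 0.005], [0.002, 0.01, -1.0]]
force: [0.5, 0.9, -1.5]
opening: 0.0356
grasp_force: 30.4
```

```bash
cat > see.py <<'E'
import sys
from fit import *
np.set_printoptions(precision=4,suppress=True)
c=sys.argv[1];R={"red":.0145,"yellow":.018,"green":.0215,"blue":.025}[c]
o=r.get_obs();t=np.array(o["tool_pos"]);print(o["time"],t,np.degrees(np.arctan2(o["tcp_rot"][1][1],o["tcp_rot"][0][1])),o["opening"],o["grasp_force"],o["force"])
from scipy.optimize import least_squares
for n in sys.argv[2:]:
    im=r.get_image(n)
    d=r.regions_of(c+"_saw",im);rc=np.array(d[0]["rect"]);m=d[0]["region"]
    # scan height: best IoU of silhouette, centre solved by centroid
    best=[]
    for z in np.arange(t[2]-.025,t[2]+.006,.003):
        P=[(R,z),(R,z+.042)]
        try:
            p=solve(im,cen(m.astype(np.float32)),P,t[:2]);s=sil(im,*p,P)>.5;best.append((round((s&m).sum()/(s|m).sum(),3),round(z-t[2],3),(p-t[:2]).round(4)))
        except Exception as e: pass
    best.sort(key=lambda b:-b[0]);print(n,d[0]["score"],m.sum(),rc,*best[:3],sep="\n ")
    cv2.imwrite(f"pics/{n}_{c}.png",im["frame"])
E
python3 see.py yellow top scene wrist
```

```text
4.45 [0.4946 0.3629 0.1082] 16.68081723235069 0.03562771746661691 30.386957321316004 [ 0.4888  0.8556 -1.4991]
top
 0.54
 186
 [206.  209.4 221.1 226.8]
 (np.float64(0.527), np.float64(-0.025), array([ 0.004 , -0.0135]))
 (np.float64(0.522), np.float64(-0.022), array([ 0.0038, -0.0143]))
 (np.float64(0.52), np.float64(-0.019), array([ 0.0035, -0.0152]))
scene
 0.68
 246
 [230.7 131.9 240.4 154.4]
 (np.float64(0.695), np.float64(-0.025), array([0.006 , 0.0012]))
 (np.float64(0.693), np.float64(-0.022), array([ 0.0033, -0.0026]))
 (np.float64(0.692), np.float64(-0.016), array([-0.0022, -0.0102]))
wrist
 0.93
 8242
 [280.9 231.5 370.5 350.3]
 (np.float64(0.978), np.float64(-0.019), array([-0.0029, -0.0048]))
 (np.float64(0.965), np.float64(-0.022), array([-0.0023, -0.0068]))
 (np.float64(0.941), np.float64(-0.016), array([-0.0034, -0.0028]))
```

View pics/wrist_yellow.png

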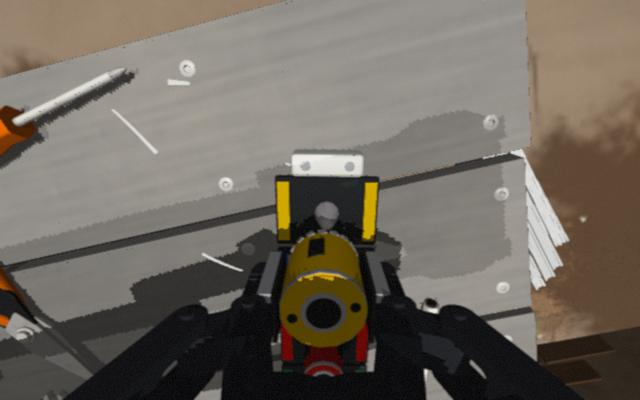

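The yellow saw is held upright, centred at about (323,295). Traversing to the first carry place.

Call:
jog_arm(
  rows=[
    [[0, -0.3, 0.1, 0, 0, 0, 1], [0, -0.7, 0.1, 0, 0, 0, 1], [0, -1, 0.1, 0, 0, 0, 1]],
  ],
)

```text
time: 5.12
tool_pos: [0.4907, 0.2093, 0.1162]
tcp_rot: [[-0.287, 0.958, -0.002], [0.958, 0.287, -0.001], [-0.0, -0.002, -1.0]]
force: [-0.4, -0.5, -1.3]
opening: 0.0355
grasp_force: 30.4
```

Call:
jog_arm(
  rows=[
    [[0, -0.4, 0, 0, 0, -0.1, 1], [0, -0.8, 0, 0, 0, -0.2, 1], [0, -1, 0, 0, 0, -0.23, 1]],
  ],
)

```text
time: 5.5
tool_pos: [0.4906, 0.0587, 0.1162]
tcp_rot: [[-0.167, 0.986, -0.002], [0.986, 0.167, -0.0], [0.0, -0.002, -1.0]]
force: [0.3, -0.1, -0.7]
opening: 0.0349
grasp_force: 30.4
```

Call:
jog_arm(
  rows=[
    [[0.05, -0.4, 0, 0, 0, 0, 1], [0.1, -0.8, 0, 0, 0, 0, 1], [0.1, -1, 0, 0, 0, 0, 1], [0.1, -1, 0, 0, 0, 0, 1], [0.1, -1, 0, 0, 0, 0, 1]],
  ],
)

```text
time: 6.12
tool_pos: [0.5059, -0.0882, 0.1164]
tcp_rot: [[-0.17, 0.985, -0.002], [0.985, 0.17, 0.001], [0.001, -0.001, -1.0]]
force: [-0.1, -0.4, -0.6]
opening: 0.0352
grasp_force: 30.4
```

```bash
python3 see.py yellow wrist
python3 - <<'E'
from h import *
im=r.get_image("wrist");f=im["frame"].copy()
c=np.array([.4945,-.0318]);u=np.array([np.cos(-1.402),np.sin(-1.402)])
for y in(.084,.028,-.028,-.084):
    for z in(.017,.041):
        q=proj([*(c+u*y),z],im)[0].round().astype(int);cv2.circle(f,tuple(map(int,q)),3,(0,0,255) if z>.03 else(0,255,0),-1)
cv2.imwrite("pics/w1.png",f);print(r.get_obs()["tool_pos"])
E
```

```text
6.125 [ 0.5059 -0.0882  0.1164] 9.78172094737915 0.035234273738968695 30.417288076132536 [-0.1328 -0.3973 -0.599 ]
wrist
 0.65
 8114
 [281.1 233.5 370.2 349.6]
 (np.float64(0.98), np.float64(-0.013), array([ 0.0008, -0.0035]))
 (np.float64(0.963), np.float64(-0.016), array([ 0.0011, -0.0055]))
 (np.float64(0.944), np.float64(-0.01), array([ 0.0004, -0.0015]))
[ 0.50628988 -0.08767544  0.11693579]
```

View pics/w1.png

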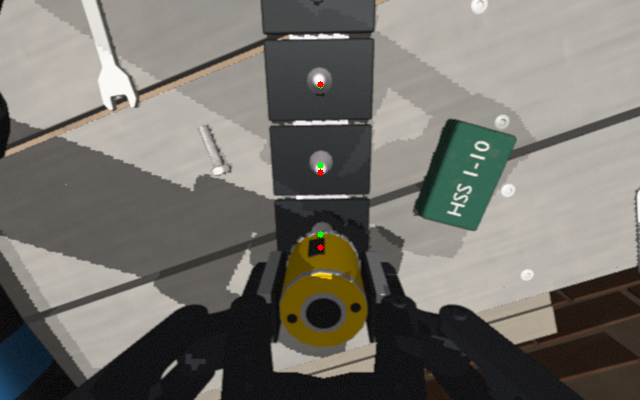

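The yellow saw is over carry peg 1. The peg 2 and 3 blobs, at (320,163) and (320,80), sit about 2–3 mm toward +y of the model, so I corrected for that. Lowering over the peg in stages.

Call:
jog_arm(
  rows=[
    [[0.01, -0.14, 0, 0, 0, 0, 1], [0.01, -0.14, 0, 0, 0, 0, 1], [0.01, -0.14, -0.2, 0, 0, 0, 1], [0.01, -0.14, -0.4, 0, 0, 0, 1], [0.01, -0.14, -0.4, 0, 0, 0, 1]],
  ],
)

```text
time: 6.9
tool_pos: [0.5056, -0.108, 0.0546]
tcp_rot: [[-0.171, 0.985, -0.006], [0.985, 0.171, 0.002], [0.003, -0.005, -1.0]]
force: [-0.4, -0.5, -1.3]
opening: 0.0351
grasp_force: 30.4
```

Call:
jog_arm(
  rows=[
    [[0, 0, -0.05, 0, 0, 0, 1], [0, 0, -0.1, 0, 0, 0, 1], [0, 0, -0.14, 0, 0, 0, 1], [0, 0, -0.14, 0, 0, 0, 1], [0, 0, -0.14, 0, 0, 0, 1]],
  ],
)

```text
time: 7.52
tool_pos: [0.5082, -0.1099, 0.0365]
tcp_rot: [[-0.17, 0.985, 0.0], [0.985, 0.17, -0.0], [-0.0, 0.0, -1.0]]
force: [0.2, 0.1, -0.3]
opening: 0.0355
grasp_force: 30.4
```

```bash
python3 see.py yellow wrist top
```

```text
7.525 [ 0.5082 -0.1099  0.0365] 9.778678520592807 0.035482726592206124 30.448243785649538 [ 0.246   0.1423 -0.3142]
wrist
 0.92
 8140
 [279.8 231.  368.2 350.7]
 (np.float64(0.983), np.float64(-0.013), array([ 0.0008, -0.0034]))
 (np.float64(0.96), np.float64(-0.016), array([ 0.0011, -0.0055]))
 (np.float64(0.948), np.float64(-0.01), array([ 0.0004, -0.0014]))Traceback (most recent call last):
  File "see.py", line 9, in <module>
    d=r.regions_of(c+"_saw",im);rc=np.array(d[0]["rect"]);m=d[0]["region"]
                                            ~^^^
IndexError: list index out of range
```

Call:
jog_arm(
  rows=[
    [[0, 0, -0.02, 0, 0, 0, 1], [0, 0, -0.04, 0, 0, 0, 1], [0, 0, -0.045, 0, 0, 0, 1], [0, 0, -0.045, 0, 0, 0, 1]],
  ],
)

```text
time: 8.22
tool_pos: [0.508, -0.1099, 0.0298]
tcp_rot: [[-0.17, 0.985, -0.0], [0.985, 0.17, 0.0], [0.0, -0.0, -1.0]]
force: [-2.3, 0.0, 3.2]
opening: 0.0355
grasp_force: 30.8
```

Contact came at the same tool height as at the pick (0.0298), so the saw is seated. Releasing.

Call:
jog_arm(
  rows=[
    [[0, 0, 0, 0, 0, 0, 0], [0, 0, 0, 0, 0, 0, -1], [0, 0, 0, 0, 0, 0, -1], [0, 0, 0, 0, 0, 0, -1], [0, 0, 0, 0, 0, 0, -1]],
  ],
)

```text
time: 8.85
tool_pos: [0.508, -0.1098, 0.0295]
tcp_rot: [[-0.17, 0.985, 0.0], [0.985, 0.17, -0.0], [-0.0, 0.0, -1.0]]
force: [-0.4, 0.2, 0.6]
opening: 0.0853
grasp_force: 0.0
```

Call:
jog_arm(
  rows=[
    [[0, 0, 0.2, 0, 0, 0, -1], [0, 0, 0.5, 0, 0, 0, -1], [0, 0, 0.93, 0, 0, 0, -1], [0, 0, 0.93, 0, 0, 0, -1]],
  ],
)

```text
time: 9.35
tool_pos: [0.5117, -0.1111, 0.1759]
tcp_rot: [[-0.17, 0.985, 0.012], [0.985, 0.17, -0.004], [-0.006, 0.011, -1.0]]
force: [0.9, -0.7, -0.1]
opening: 0.0852
grasp_force: 0.0
```

```bash
cat > place.py <<'E'
from fit import *
import sys
np.set_printoptions(precision=4,suppress=True)
K={"yellow":(.5086,-.1125),"blue":(.4992,-.0573),"red":(.4898,-.0021),"green":(.4804,.0531)}
for n in ("wrist","top"):
    im=r.get_image(n)
    for c in sys.argv[1:]:
        try: print(n,c,saw(im,c,K[c]),K[c])
        except Exception as e: print(n,c,e)
    cv2.imwrite(f"pics/p{n}_{sys.argv[-1]}.png",im["frame"])
print(r.get_obs()["time"],r.get_obs()["tool_pos"],r.get_obs()["opening"])
E
python3 place.py yellow
```

```text
wrist yellow (array([ 0.5089, -0.1126]), 0.92, np.float64(0.98)) (0.5086, -0.1125)
top yellow (array([ 0.5094, -0.1158]), 0.75, np.float64(0.93)) (0.5086, -0.1125)
9.55 [ 0.507  -0.1095  0.1673] 0.0857754743498063
```

View pics/pwrist_yellow.png

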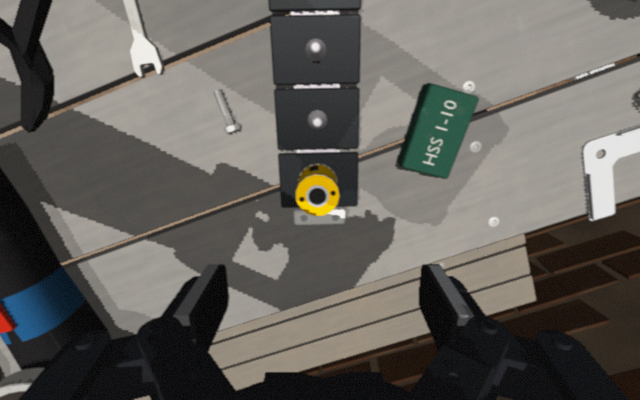

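Yellow stands upright on peg 1 at about (318,190), 3 mm or less from the middle. Next is blue.

Call:
jog_arm(
  rows=[
    [[0, 0.4, -0.2, 0, 0, 0.11, -1], [0, 0.8, -0.2, 0, 0, 0.22, -1], [0, 1, -0.2, 0, 0, 0.22, -1]],
  ],
)

```text
time: 9.93
tool_pos: [0.5057, 0.0426, 0.1357]
tcp_rot: [[-0.284, 0.959, -0.006], [0.959, 0.284, 0.001], [0.002, -0.005, -1.0]]
force: [0.3, -1.0, 0.2]
opening: 0.0855
grasp_force: 0.0
```

Call:
jog_arm(
  rows=[
    [[0, 0.4, 0, 0, 0, 0, -1], [0, 0.8, 0, 0, 0, 0, -1], [0, 1, 0, 0, 0, 0, -1]],
  ],
)

```text
time: 10.3
tool_pos: [0.5061, 0.1925, 0.1365]
tcp_rot: [[-0.285, 0.959, -0.004], [0.959, 0.285, -0.001], [0.001, -0.004, -1.0]]
force: [0.1, -1.4, 0.2]
opening: 0.0852
grasp_force: 0.0
```

Call:
jog_arm(
  rows=[
    [[0.01, 0.4, 0, 0, 0, 0, -1], [0.01, 0.76, 0, 0, 0, 0, -1], [0.01, 0.76, 0, 0, 0, 0, -1], [0.01, 0.76, 0, 0, 0, 0, -1], [0.01, 0.76, 0, 0, 0, 0, -1]],
  ],
)

```text
time: 10.92
tool_pos: [0.5092, 0.3028, 0.138]
tcp_rot: [[-0.281, 0.96, -0.002], [0.96, 0.281, -0.001], [-0.0, -0.002, -1.0]]
force: [0.1, 0.0, -0.6]
opening: 0.0851
grasp_force: 0.0
```

```bash
cat > st.py <<'E'
from fit import *
import sys
np.set_printoptions(precision=4,suppress=True)
K={"blue":(.5085,.3045),"red":(.5245,.249),"green":(.541,.198)}
im=r.get_image("wrist")
for c in sys.argv[1:]:
    try: print(c,saw(im,c,K[c]))
    except Exception as e: print(c,e)
o=r.get_obs();print(o["time"],o["tool_pos"],np.degrees(np.arctan2(o["tcp_rot"][1][1],o["tcp_rot"][0][1])))
E
python3 st.py blue red green
```

```text
blue (array([0.508 , 0.3058]), 0.63, np.float64(0.98))
red (array([0.5236, 0.2506]), 0.93, np.float64(0.94))
green (array([0.5414, 0.196 ]), 0.8, np.float64(0.94))
11.125 [0.5097 0.3033 0.139 ] 16.304423462542154
```

Call:
jog_arm(
  rows=[
    [[-0.01, 0.02, -0.3, 0, 0, 0, -1], [-0.01, 0.02, -0.6, 0, 0, 0, -1], [-0.01, 0.02, -0.73, 0, 0, 0, -1], [-0.01, 0.02, -0.73, 0, 0, 0, -1]],
  ],
)

```text
time: 11.62
tool_pos: [0.5072, 0.3065, 0.0283]
tcp_rot: [[-0.282, 0.96, -0.003], [0.96, 0.282, -0.001], [-0.0, -0.003, -1.0]]
force: [0.5, 0.3, -0.3]
opening: 0.0854
grasp_force: 0.0
```

Call:
jog_arm(
  rows=[
    [[0, 0, 0, 0, 0, 0, 1], [0, 0, 0, 0, 0, 0, 1], [0, 0, 0, 0, 0, 0, 1], [0, 0, 0, 0, 0, 0, 1], [0, 0, 0, 0, 0, 0, 1]],
  ],
)

```text
time: 12.25
tool_pos: [0.5095, 0.3079, 0.0321]
tcp_rot: [[-0.282, 0.959, 0.003], [0.959, 0.282, 0.001], [0.0, 0.004, -1.0]]
force: [-1.3, -0.1, 6.7]
opening: 0.0492
grasp_force: 31.3
```

Call:
jog_arm(
  rows=[
    [[0, 0, 0.1, 0, 0, 0, 1], [0, 0, 0.2, 0, 0, 0, 1], [0, 0, 0.5, 0, 0, 0, 1], [0, 0, 0.6, 0, 0, 0, 1], [0, 0, 0.6, 0, 0, 0, 1]],
  ],
)

```text
time: 12.88
tool_pos: [0.509, 0.3076, 0.1213]
tcp_rot: [[-0.282, 0.959, 0.003], [0.959, 0.282, 0.001], [0.0, 0.004, -1.0]]
force: [-0.7, -0.0, -1.6]
opening: 0.0495
grasp_force: 31.7
```

```bash
python3 see.py blue wrist
```

```text
12.875 [0.509  0.3076 0.1213] 16.38455842528461 0.0495304253340929 31.681549586355686 [-0.6721 -0.0469 -1.6226]
wrist
 0.73
 13227
 [261.7 214.7 384.6 357.4]
 (np.float64(0.984), np.float64(-0.016), array([ 0.0011, -0.0023]))
 (np.float64(0.958), np.float64(-0.013), array([ 0.0005, -0.0004]))
 (np.float64(0.953), np.float64(-0.019), array([ 0.0016, -0.0042]))
```

Call:
jog_arm(
  rows=[
    [[0, -0.4, 0, 0, 0, 0, 1], [0, -0.8, 0, 0, 0, 0, 1], [0, -1, 0, 0, 0, 0, 1]],
  ],
)

```text
time: 13.35
tool_pos: [0.5063, 0.1547, 0.1169]
tcp_rot: [[-0.28, 0.96, -0.004], [0.96, 0.28, -0.001], [0.0, -0.004, -1.0]]
force: [-0.7, 0.1, -0.9]
opening: 0.0496
grasp_force: 31.7
```

Call:
jog_arm(
  rows=[
    [[0, -0.4, 0, 0, 0, -0.1, 1], [0, -0.8, 0, 0, 0, -0.2, 1], [0, -1, 0, 0, 0, -0.22, 1]],
  ],
)

```text
time: 13.72
tool_pos: [0.5064, 0.0048, 0.1173]
tcp_rot: [[-0.167, 0.986, -0.004], [0.986, 0.167, 0.0], [0.001, -0.004, -1.0]]
force: [-1.1, -0.4, -0.7]
opening: 0.0493
grasp_force: 31.7
```

Call:
jog_arm(
  rows=[
    [[-0.07, -0.2, 0, 0, 0, 0, 1], [-0.07, -0.42, 0, 0, 0, 0, 1], [-0.07, -0.42, 0, 0, 0, 0, 1], [-0.07, -0.42, -0.2, 0, 0, 0, 1], [-0.07, -0.42, -0.2, 0, 0, 0, 1]],
  ],
)

```text
time: 14.35
tool_pos: [0.4945, -0.0544, 0.0858]
tcp_rot: [[-0.17, 0.985, -0.008], [0.985, 0.17, 0.002], [0.004, -0.007, -1.0]]
force: [-0.3, -0.3, -1.5]
opening: 0.0496
grasp_force: 31.7
```

```bash
python3 see.py blue wrist
```

```text
14.35 [ 0.4945 -0.0544  0.0858] 9.812162843389755 0.049636509376660504 31.713137794286013 [-0.3429 -0.2755 -1.4913]
wrist
 0.85
 13415
 [260.2 213.9 384.4 356.3]
 (np.float64(0.98), np.float64(-0.016), array([ 0.0007, -0.0022]))
 (np.float64(0.969), np.float64(-0.013), array([ 0.0004, -0.0002]))
 (np.float64(0.939), np.float64(-0.019), array([ 0.0011, -0.0042]))
```

View pics/wrist_blue.png

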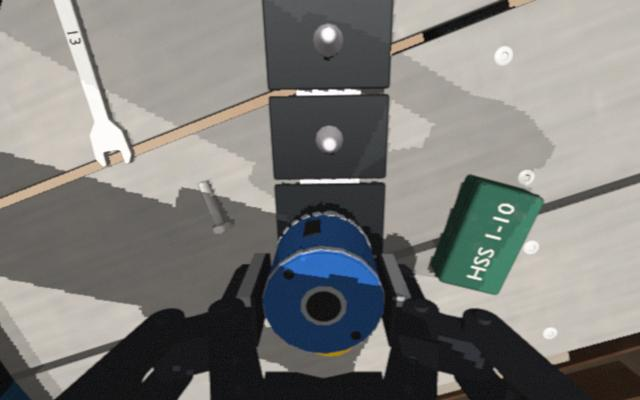

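Blue is held upright at about (323,300). The plate axis shows at column 330, so the saw needs about 4 mm toward +x. Correcting that and lowering.

Call:
jog_arm(
  rows=[
    [[0.03, -0.01, 0, 0, 0, 0, 1], [0.03, -0.01, -0.1, 0, 0, 0, 1], [0.03, -0.01, -0.2, 0, 0, 0, 1], [0.03, -0.01, -0.28, 0, 0, 0, 1], [0.03, -0.01, -0.28, 0, 0, 0, 1]],
  ],
)

```text
time: 15.08
tool_pos: [0.5005, -0.0569, 0.0455]
tcp_rot: [[-0.17, 0.985, -0.004], [0.985, 0.17, 0.001], [0.002, -0.003, -1.0]]
force: [-0.7, -0.5, -1.8]
opening: 0.0493
grasp_force: 31.7
```

```bash
python3 see.py blue wrist
```

```text
15.075 [ 0.5005 -0.0569  0.0455] 9.779155322345812 0.049257668700491586 31.722530499100685 [-0.7261 -0.4723 -1.7737]
wrist
 0.93
 13199
 [260.1 212.2 385.1 356.1]
 (np.float64(0.986), np.float64(-0.016), array([ 0.0007, -0.0023]))
 (np.float64(0.957), np.float64(-0.013), array([ 0.0004, -0.0003]))
 (np.float64(0.954), np.float64(-0.019), array([ 0.0011, -0.0042]))
```

Call:
jog_arm(
  rows=[
    [[-0.01, 0.01, -0.02, 0, 0, 0, 1], [-0.01, 0.01, -0.05, 0, 0, 0, 1], [-0.01, 0.01, -0.08, 0, 0, 0, 1], [-0.01, 0.01, -0.09, 0, 0, 0, 1], [-0.01, 0.01, -0.09, 0, 0, 0, 1]],
  ],
)

```text
time: 15.8
tool_pos: [0.5004, -0.0558, 0.0339]
tcp_rot: [[-0.17, 0.985, -0.0], [0.985, 0.17, 0.0], [0.0, -0.0, -1.0]]
force: [-0.5, 0.4, -0.9]
opening: 0.0494
grasp_force: 31.7
```

Call:
jog_arm(
  rows=[
    [[0, 0, -0.01, 0, 0, 0, 1], [0, 0, -0.015, 0, 0, 0, 1], [0, 0, -0.015, 0, 0, 0, 1]],
  ],
)

```text
time: 16.18
tool_pos: [0.5007, -0.0559, 0.0322]
tcp_rot: [[-0.17, 0.985, 0.0], [0.985, 0.17, -0.0], [-0.0, 0.0, -1.0]]
force: [-1.2, -0.4, 1.5]
opening: 0.0493
grasp_force: 31.9
```

Contact at 0.0322, the pick height. Releasing.

Call:
jog_arm(
  rows=[
    [[0, 0, 0, 0, 0, 0, 0], [0, 0, 0, 0, 0, 0, -1], [0, 0, 0, 0, 0, 0, -1], [0, 0, 0, 0, 0, 0, -1], [0, 0, 0, 0, 0, 0, -1]],
  ],
)

```text
time: 16.8
tool_pos: [0.5005, -0.0558, 0.0318]
tcp_rot: [[-0.17, 0.985, 0.0], [0.985, 0.17, -0.0], [-0.0, 0.0, -1.0]]
force: [0.1, 0.4, 0.5]
opening: 0.0851
grasp_force: 0.0
```

Call:
jog_arm(
  rows=[
    [[0, 0, 0.2, 0, 0, 0, -1], [0, 0, 0.5, 0, 0, 0, -1], [0, 0, 0.75, 0, 0, 0, -1], [0, 0, 0.75, 0, 0, 0, -1], [0, 0, 0.75, 0, 0, 0, -1]],
  ],
)

```text
time: 17.42
tool_pos: [0.5, -0.0557, 0.1436]
tcp_rot: [[-0.17, 0.985, -0.001], [0.985, 0.17, 0.0], [0.0, -0.001, -1.0]]
force: [-0.8, 0.9, -0.9]
opening: 0.0856
grasp_force: 0.0
```

```bash
python3 place.py yellow blue
```

```text
wrist yellow (array([ 0.5089, -0.1149]), 0.88, np.float64(0.89)) (0.5086, -0.1125)
wrist blue (array([ 0.5012, -0.0572]), 0.83, np.float64(0.98)) (0.4992, -0.0573)
top yellow [] (0.5086, -0.1125)
top blue (array([ 0.5028, -0.0529]), 0.83, np.float64(0.7)) (0.4992, -0.0573)
17.725 [ 0.4999 -0.0557  0.1431] 0.08546636983463889
```

Blue is seated about 2 mm off the middle. Next is red.

Call:
jog_arm(
  rows=[
    [[0, 0.4, 0, 0, 0, 0.11, -1], [0, 0.8, 0, 0, 0, 0.22, -1], [0.1, 1, 0, 0, 0, 0.22, -1]],
  ],
)

```text
time: 18.1
tool_pos: [0.5147, 0.0965, 0.1438]
tcp_rot: [[-0.284, 0.959, -0.001], [0.959, 0.284, 0.0], [0.0, -0.001, -1.0]]
force: [0.0, -0.1, 0.5]
opening: 0.085
grasp_force: 0.0
```

Call:
jog_arm(
  rows=[
    [[0.06, 0.4, 0, 0, 0, 0, -1], [0.06, 0.8, 0, 0, 0, 0, -1], [0.06, 1, 0, 0, 0, 0, -1], [0.06, 1, 0, 0, 0, 0, -1], [0.06, 1, 0, 0, 0, 0, -1]],
  ],
)

```text
time: 18.73
tool_pos: [0.5243, 0.2435, 0.1438]
tcp_rot: [[-0.282, 0.959, -0.001], [0.959, 0.282, -0.001], [-0.001, -0.001, -1.0]]
force: [0.4, 0.0, -0.1]
opening: 0.0855
grasp_force: 0.0
```

```bash
python3 st.py red green
```

```text
red (array([0.5153, 0.2856]), 0.75, np.float64(0.03))
green (array([0.541 , 0.1974]), 0.66, np.float64(0.98))
18.875 [0.5246 0.243  0.1441] 16.28855055719216
```

Call:
jog_arm(
  rows=[
    [[0, 0.05, -0.3, 0, 0, 0, -1], [0, 0.05, -0.6, 0, 0, 0, -1], [0, 0.05, -0.76, 0, 0, 0, -1], [0, 0.05, -0.76, 0, 0, 0, -1]],
  ],
)

```text
time: 19.38
tool_pos: [0.5227, 0.2501, 0.0278]
tcp_rot: [[-0.281, 0.96, -0.005], [0.96, 0.281, -0.002], [-0.0, -0.005, -1.0]]
force: [-0.1, -0.5, 0.8]
opening: 0.0857
grasp_force: 0.0
```

Call:
jog_arm(
  rows=[
    [[0, 0, 0, 0, 0, 0, 1], [0, 0, 0, 0, 0, 0, 1], [0, 0, 0, 0, 0, 0, 1], [0, 0, 0, 0, 0, 0, 1], [0, 0, 0, 0, 0, 0, 1]],
  ],
)

```text
time: 20.0
tool_pos: [0.5254, 0.2519, 0.0317]
tcp_rot: [[-0.282, 0.959, 0.002], [0.959, 0.282, 0.0], [-0.0, 0.002, -1.0]]
force: [-1.9, -1.0, 6.0]
opening: 0.0285
grasp_force: 29.7
```

Call:
jog_arm(
  rows=[
    [[0, 0, 0.1, 0, 0, 0, 1], [0, 0, 0.2, 0, 0, 0, 1], [0, 0, 0.5, 0, 0, 0, 1], [0, 0, 0.6, 0, 0, 0, 1], [0, 0, 0.6, 0, 0, 0, 1]],
  ],
)

```text
time: 20.62
tool_pos: [0.5255, 0.252, 0.122]
tcp_rot: [[-0.282, 0.959, 0.003], [0.959, 0.282, 0.001], [0.0, 0.003, -1.0]]
force: [0.1, 0.3, -1.3]
opening: 0.0285
grasp_force: 29.8
```

```bash
python3 see.py red wrist
```

```text
20.625 [0.5255 0.252  0.122 ] 16.381075885456443 0.02848443692848765 29.82643749564886 [ 0.1255  0.2653 -1.3342]
wrist
 0.83
 5802
 [289.2 230.9 357.2 329.4]
 (np.float64(0.97), np.float64(-0.016), array([ 0.0006, -0.0008]))
 (np.float64(0.966), np.float64(-0.013), array([0.   , 0.001]))
 (np.float64(0.935), np.float64(-0.019), array([ 0.0012, -0.0027]))
```

Call:
jog_arm(
  rows=[
    [[0, -0.4, 0, 0, 0, 0, 1], [0, -0.8, 0, 0, 0, 0, 1], [-0.1, -1, 0, 0, 0, 0, 1]],
  ],
)

```text
time: 21.1
tool_pos: [0.5083, 0.0992, 0.1181]
tcp_rot: [[-0.28, 0.96, -0.003], [0.96, 0.28, -0.001], [0.0, -0.004, -1.0]]
force: [-0.1, -0.0, -1.4]
opening: 0.0284
grasp_force: 29.8
```

Call:
jog_arm(
  rows=[
    [[-0.14, -0.4, 0, 0, 0, -0.11, 1], [-0.14, -0.69, 0, 0, 0, -0.22, 1], [-0.14, -0.69, 0, 0, 0, -0.22, 1], [-0.14, -0.69, -0.1, 0, 0, -0.22, 1], [-0.14, -0.69, -0.1, 0, 0, -0.22, 1]],
  ],
)

```text
time: 21.72
tool_pos: [0.4866, -0.0006, 0.1024]
tcp_rot: [[-0.172, 0.985, -0.005], [0.985, 0.172, 0.001], [0.002, -0.005, -1.0]]
force: [0.1, 0.0, -0.4]
opening: 0.0282
grasp_force: 29.9
```

Call:
jog_arm(
  rows=[
    [[0, 0, -0.03, 0, 0, 0, 1], [0, 0, -0.03, 0, 0, 0, 1]],
  ],
)

```text
time: 21.98
tool_pos: [0.4883, -0.0012, 0.1003]
tcp_rot: [[-0.171, 0.985, -0.001], [0.985, 0.171, 0.0], [0.0, -0.001, -1.0]]
force: [-0.4, 0.1, -1.5]
opening: 0.0283
grasp_force: 29.9
```

```bash
python3 see.py red wrist
```

```text
21.975 [ 0.4883 -0.0012  0.1003] 9.853453634039827 0.028340935262906933 29.885927326977253 [-0.3798  0.0869 -1.5142]
wrist
 0.94
 5774
 [287.4 231.3 357.4 329.4]
 (np.float64(0.971), np.float64(-0.016), array([ 0.0004, -0.001 ]))
 (np.float64(0.96), np.float64(-0.013), array([0.0001, 0.001 ]))
 (np.float64(0.938), np.float64(-0.019), array([ 0.0007, -0.0029]))
```

View pics/wrist_red.png

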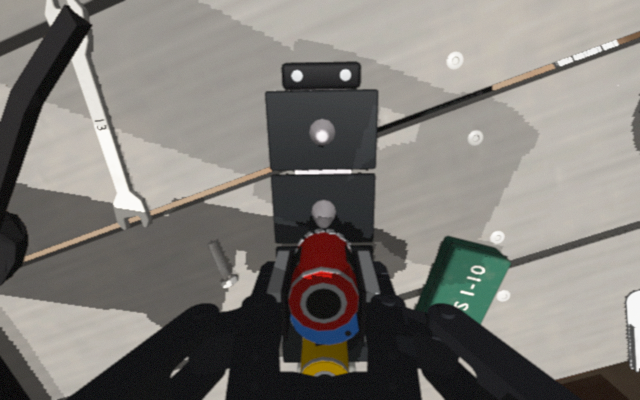

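Red is held upright at (323,290), in line with its peg at (323,210). Lowering.

Call:
jog_arm(
  rows=[
    [[0.01, 0, -0.1, 0, 0, 0, 1], [0.01, 0, -0.2, 0, 0, 0, 1], [0.01, 0, -0.3, 0, 0, 0, 1], [0.01, 0, -0.35, 0, 0, 0, 1], [0.01, 0, -0.35, 0, 0, 0, 1]],
  ],
)

```text
time: 22.7
tool_pos: [0.4893, -0.0017, 0.0472]
tcp_rot: [[-0.17, 0.985, -0.002], [0.985, 0.17, 0.0], [0.001, -0.002, -1.0]]
force: [0.9, 0.2, -0.4]
opening: 0.0282
grasp_force: 29.9
```

Call:
jog_arm(
  rows=[
    [[0, 0, -0.03, 0, 0, 0, 1], [0, 0, -0.06, 0, 0, 0, 1], [0, 0, -0.09, 0, 0, 0, 1], [0, 0, -0.09, 0, 0, 0, 1], [0, 0, -0.09, 0, 0, 0, 1]],
  ],
)

```text
time: 23.32
tool_pos: [0.4901, -0.0018, 0.0349]
tcp_rot: [[-0.17, 0.985, 0.0], [0.985, 0.17, -0.0], [-0.0, 0.0, -1.0]]
force: [0.1, 0.8, -0.3]
opening: 0.0284
grasp_force: 29.9
```

Call:
jog_arm(
  rows=[
    [[0, 0, -0.01, 0, 0, 0, 1], [0, 0, -0.025, 0, 0, 0, 1], [0, 0, -0.025, 0, 0, 0, 1]],
  ],
)

```text
time: 23.7
tool_pos: [0.4903, -0.0019, 0.0318]
tcp_rot: [[-0.17, 0.985, 0.0], [0.985, 0.17, -0.0], [-0.0, 0.0, -1.0]]
force: [-2.5, 0.3, 4.4]
opening: 0.0286
grasp_force: 30.3
```

Contact at 0.0318, the pick height. Releasing and going for green.

Call:
jog_arm(
  rows=[
    [[0, 0, 0, 0, 0, 0, 0], [0, 0, 0, 0, 0, 0, -1], [0, 0, 0, 0, 0, 0, -1], [0, 0, 0, 0, 0, 0, -1], [0, 0, 0, 0, 0, 0, -1]],
  ],
)

```text
time: 24.32
tool_pos: [0.49, -0.0018, 0.031]
tcp_rot: [[-0.17, 0.985, -0.0], [0.985, 0.17, -0.0], [-0.0, -0.0, -1.0]]
force: [-0.4, 0.4, 0.3]
opening: 0.0858
grasp_force: 0.0
```

Call:
jog_arm(
  rows=[
    [[0, 0, 0.2, 0, 0, 0, -1], [0, 0, 0.5, 0, 0, 0, -1], [0, 0, 0.75, 0, 0, 0, -1], [0, 0, 0.75, 0, 0, 0, -1], [0, 0, 0.75, 0, 0, 0, -1]],
  ],
)

```text
time: 24.95
tool_pos: [0.4895, -0.0017, 0.1428]
tcp_rot: [[-0.17, 0.985, -0.001], [0.985, 0.17, 0.0], [0.0, -0.001, -1.0]]
force: [-0.1, -0.2, -1.3]
opening: 0.0855
grasp_force: 0.0
```

```bash
python3 place.py yellow blue red
```

```text
wrist yellow (array([ 0.5098, -0.1182]), 0.79, np.float64(0.78)) (0.5086, -0.1125)
wrist blue (array([ 0.5011, -0.0578]), 0.88, np.float64(0.96)) (0.4992, -0.0573)
wrist red (array([ 0.4904, -0.0017]), 0.66, np.float64(0.97)) (0.4898, -0.0021)
top yellow [] (0.5086, -0.1125)
top blue [] (0.4992, -0.0573)
top red [] (0.4898, -0.0021)
25.35 [ 0.4897 -0.0018  0.1429] 0.08536960148452247
```

Call:
jog_arm(
  rows=[
    [[0.1, 0.4, 0, 0, 0, 0.11, -1], [0.15, 0.8, 0, 0, 0, 0.22, -1], [0.2, 1, 0, 0, 0, 0.22, -1]],
  ],
)

```text
time: 25.72
tool_pos: [0.52, 0.1506, 0.1435]
tcp_rot: [[-0.284, 0.959, -0.0], [0.959, 0.284, 0.0], [0.0, -0.0, -1.0]]
force: [-0.1, 0.3, -0.2]
opening: 0.0854
grasp_force: 0.0
```

Call:
jog_arm(
  rows=[
    [[0.14, 0.33, 0, 0, 0, 0, -1], [0.14, 0.33, 0, 0, 0, 0, -1], [0.14, 0.33, 0, 0, 0, 0, -1], [0.14, 0.33, 0, 0, 0, 0, -1]],
  ],
)

```text
time: 26.22
tool_pos: [0.5407, 0.1967, 0.1434]
tcp_rot: [[-0.281, 0.96, -0.0], [0.96, 0.281, -0.0], [-0.0, -0.0, -1.0]]
force: [0.3, 0.5, 0.3]
opening: 0.0858
grasp_force: 0.0
```

```bash
python3 st.py green
```

```text
green (array([0.5408, 0.1975]), 0.69, np.float64(0.97))
26.325 [0.5408 0.1967 0.1436] 16.30342434617763
```

Call:
jog_arm(
  rows=[
    [[0, 0, -0.3, 0, 0, 0, -1], [0, 0, -0.6, 0, 0, 0, -1], [0, 0, -0.76, 0, 0, 0, -1], [0, 0, -0.76, 0, 0, 0, -1]],
  ],
)

```text
time: 26.82
tool_pos: [0.5389, 0.1965, 0.0272]
tcp_rot: [[-0.281, 0.96, -0.005], [0.96, 0.281, -0.001], [0.0, -0.005, -1.0]]
force: [0.4, -1.0, 0.2]
opening: 0.0853
grasp_force: 0.0
```

Call:
jog_arm(
  rows=[
    [[0, 0, 0, 0, 0, 0, 1], [0, 0, 0, 0, 0, 0, 1], [0, 0, 0, 0, 0, 0, 1], [0, 0, 0, 0, 0, 0, 1], [0, 0, 0, 0, 0, 0, 1]],
  ],
)

```text
time: 27.45
tool_pos: [0.5423, 0.1979, 0.0316]
tcp_rot: [[-0.282, 0.959, 0.003], [0.959, 0.282, 0.0], [-0.0, 0.003, -1.0]]
force: [-1.3, -1.6, 6.2]
opening: 0.0421
grasp_force: 30.4
```

Call:
jog_arm(
  rows=[
    [[0, 0, 0.1, 0, 0, 0, 1], [0, 0, 0.2, 0, 0, 0, 1], [0, 0, 0.5, 0, 0, 0, 1], [0, 0, 0.6, 0, 0, 0, 1], [0, 0, 0.6, 0, 0, 0, 1]],
  ],
)

```text
time: 28.08
tool_pos: [0.542, 0.1979, 0.1213]
tcp_rot: [[-0.282, 0.959, 0.003], [0.959, 0.282, 0.001], [-0.0, 0.003, -1.0]]
force: [0.1, 0.5, -2.0]
opening: 0.0425
grasp_force: 30.9
```

```bash
python3 see.py green wrist
```

```text
28.075 [0.542  0.1979 0.1213] 16.384219621610672 0.04246314260925457 30.862468359991908 [ 0.1104  0.4761 -1.9911]
wrist
 0.75
 10496
 [271.4 217.5 376.4 342.7]
 (np.float64(0.981), np.float64(-0.016), array([ 0.0005, -0.0008]))
 (np.float64(0.966), np.float64(-0.013), array([-0.    ,  0.0011]))
 (np.float64(0.944), np.float64(-0.019), array([ 0.0011, -0.0027]))
```

Call:
jog_arm(
  rows=[
    [[-0.15, -0.35, 0, 0, 0, -0.11, 1], [-0.3, -0.7, 0, 0, 0, -0.22, 1], [-0.41, -0.96, 0, 0, 0, -0.22, 1], [-0.41, -0.96, -0.1, 0, 0, -0.22, 1], [-0.41, -0.96, -0.1, 0, 0, -0.22, 1]],
  ],
)

```text
time: 28.8
tool_pos: [0.4775, 0.0539, 0.1015]
tcp_rot: [[-0.17, 0.986, -0.006], [0.986, 0.17, 0.001], [0.002, -0.005, -1.0]]
force: [0.0, 0.3, -1.0]
opening: 0.0425
grasp_force: 30.9
```

Call:
jog_arm(
  rows=[
    [[0, 0, -0.03, 0, 0, 0, 1], [0, 0, -0.03, 0, 0, 0, 1], [0, 0, -0.03, 0, 0, 0, 1]],
  ],
)

```text
time: 29.18
tool_pos: [0.4798, 0.0542, 0.1002]
tcp_rot: [[-0.171, 0.985, 0.0], [0.985, 0.171, 0.0], [-0.0, 0.0, -1.0]]
force: [0.4, -0.3, -1.1]
opening: 0.0425
grasp_force: 30.9
```

```bash
python3 see.py green wrist
```

```text
29.175 [0.4798 0.0542 0.1002] 9.836607785935987 0.04248004062501736 30.945236664265394 [ 0.3625 -0.3042 -1.0994]
wrist
 0.57
 10468
 [271.6 216.6 376.5 342.1]
 (np.float64(0.982), np.float64(-0.016), array([ 0.0003, -0.0009]))
 (np.float64(0.963), np.float64(-0.013), array([-0.    ,  0.0011]))
 (np.float64(0.949), np.float64(-0.019), array([ 0.0007, -0.0028]))
```

View pics/wrist_green.png

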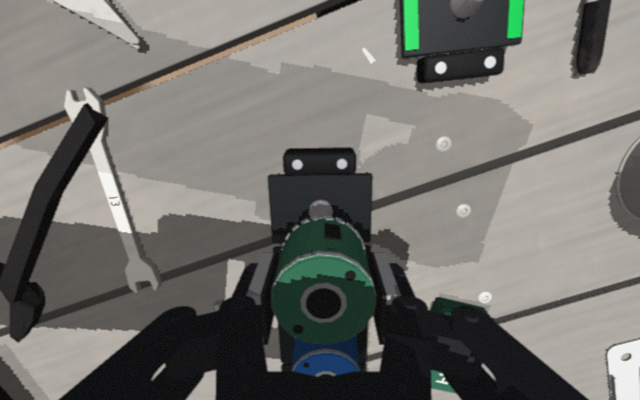

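Green is held at (324,290) and its peg is at (320,210), about 1–2 mm off line. Lowering.

Call:
jog_arm(
  rows=[
    [[-0.005, 0, -0.1, 0, 0, 0, 1], [-0.005, 0, -0.2, 0, 0, 0, 1], [-0.005, 0, -0.3, 0, 0, 0, 1], [-0.005, 0, -0.35, 0, 0, 0, 1], [-0.005, 0, -0.35, 0, 0, 0, 1]],
  ],
)

```text
time: 29.9
tool_pos: [0.4781, 0.0536, 0.0465]
tcp_rot: [[-0.17, 0.985, -0.002], [0.985, 0.17, 0.0], [0.0, -0.002, -1.0]]
force: [-0.3, -0.2, -0.5]
opening: 0.0425
grasp_force: 30.9
```

Call:
jog_arm(
  rows=[
    [[0, 0, -0.03, 0, 0, 0, 1], [0, 0, -0.06, 0, 0, 0, 1], [0, 0, -0.09, 0, 0, 0, 1], [0, 0, -0.09, 0, 0, 0, 1], [0, 0, -0.09, 0, 0, 0, 1]],
  ],
)

```text
time: 30.52
tool_pos: [0.4788, 0.0537, 0.0341]
tcp_rot: [[-0.17, 0.985, 0.0], [0.985, 0.17, 0.0], [-0.0, 0.0, -1.0]]
force: [0.4, 0.2, -0.7]
opening: 0.0423
grasp_force: 30.9
```

Call:
jog_arm(
  rows=[
    [[0, 0, -0.01, 0, 0, 0, 1], [0, 0, -0.02, 0, 0, 0, 1], [0, 0, -0.02, 0, 0, 0, 1]],
  ],
)

```text
time: 30.9
tool_pos: [0.479, 0.0537, 0.0317]
tcp_rot: [[-0.17, 0.985, -0.0], [0.985, 0.17, -0.0], [-0.0, -0.0, -1.0]]
force: [-1.6, -0.6, 4.0]
opening: 0.0425
grasp_force: 31.3
```

Call:
jog_arm(
  rows=[
    [[0, 0, 0, 0, 0, 0, 0], [0, 0, 0, 0, 0, 0, -1], [0, 0, 0, 0, 0, 0, -1], [0, 0, 0, 0, 0, 0, -1], [0, 0, 0, 0, 0, 0, -1]],
  ],
)

```text
time: 31.52
tool_pos: [0.4787, 0.0537, 0.0309]
tcp_rot: [[-0.17, 0.985, -0.0], [0.985, 0.17, -0.0], [-0.0, -0.0, -1.0]]
force: [-0.5, -0.6, -0.5]
opening: 0.0851
grasp_force: 0.0
```

Call:
jog_arm(
  rows=[
    [[0, 0, 0.2, 0, 0, 0, -1], [0, 0, 0.5, 0, 0, 0, -1], [0, 0, 0.8, 0, 0, 0, -1], [0, 0, 1, 0, 0, 0, -1], [0, 0, 1, 0, 0, 0, -1]],
  ],
)

```text
time: 32.15
tool_pos: [0.4807, 0.0536, 0.1842]
tcp_rot: [[-0.17, 0.985, 0.006], [0.985, 0.17, -0.0], [-0.001, 0.006, -1.0]]
force: [-0.0, -0.3, -0.4]
opening: 0.0855
grasp_force: 0.0
```

Call:
jog_arm(
  rows=[
    [[0, 0.6, 0.3, 0, 0, 0, -1], [0, 1, 0.3, 0, 0, 0, -1], [0, 1, 0.3, 0, 0, 0, -1], [0, 1, 0.3, 0, 0, 0, -1]],
  ],
)

```text
time: 32.65
tool_pos: [0.4779, 0.2053, 0.2244]
tcp_rot: [[-0.173, 0.985, -0.002], [0.985, 0.173, -0.0], [-0.0, -0.002, -1.0]]
force: [-0.9, 0.5, 0.3]
opening: 0.0856
grasp_force: 0.0
```

Call:
jog_arm(
  rows=[
    [[0, 0.6, 0, 0, 0, 0, -1], [0, 1, 0, 0, 0, 0, -1], [0, 1, 0, 0, 0, 0, -1], [0, 1, 0, 0, 0, 0, -1]],
  ],
)

```text
time: 33.15
tool_pos: [0.4782, 0.3536, 0.2238]
tcp_rot: [[-0.171, 0.985, -0.003], [0.985, 0.171, -0.002], [-0.002, -0.003, -1.0]]
force: [-0.4, -0.6, -0.5]
opening: 0.0851
grasp_force: 0.0
```

```bash
python3 place.py yellow blue red green
python3 - <<'E'
from h import *
a=cv2.imread("pics/ptop_green.png")[160:260,310:470];b=r.get_image("scene")["frame"][190:290,290:450]
cv2.imwrite("pics/fin.png",cv2.resize(np.hstack([a,b]),(800,250),interpolation=cv2.INTER_CUBIC))
E
```

```text
wrist yellow [] (0.5086, -0.1125)
wrist blue [] (0.4992, -0.0573)
wrist red (array([nan, nan]), 0.71, np.float64(0.0)) (0.4898, -0.0021)
wrist green [] (0.4804, 0.0531)
top yellow (array([ 0.5097, -0.1163]), 0.82, np.float64(0.89)) (0.5086, -0.1125)
top blue (array([ 0.5014, -0.0597]), 0.98, np.float64(0.97)) (0.4992, -0.0573)
top red (array([ 0.4908, -0.0037]), 0.45, np.float64(0.88)) (0.4898, -0.0021)
top green (array([0.4795, 0.0517]), 0.91, np.float64(0.97)) (0.4804, 0.0531)
33.65 [0.4789 0.3532 0.2262] 0.08526624837638681fit.py:10: RuntimeWarning: invalid value encountered in divide
  ys,xs=np.nonzero(m>0);w=m[ys,xs];return np.array([(xs*w).sum(),(ys*w).sum()])/w.sum()
fit.py:7: RuntimeWarning: invalid value encountered in cast
  cv2.fillConvexPoly(m,cv2.convexHull(np.round((q+.5)*S).astype(np.int32)),1)
```

View pics/fin.png

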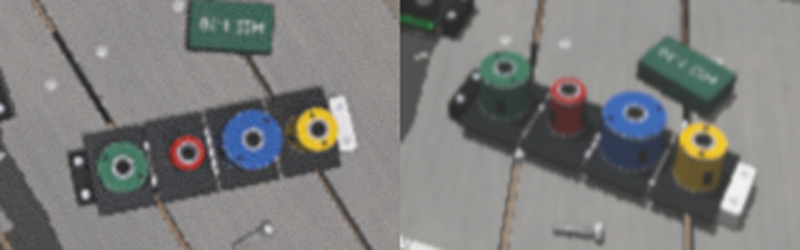

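All four saws stand upright on their own plates. From the white end at right in the top view they run yellow, blue, red, green, each within about 4 mm of its peg.

```bash
python3 -c "
from bench import r
print(r.job_done())"
```

```text
the job is handed in; nothing more can be done
None
```

The job is handed in: all four hole saws stand upright on the carry rail in the order yellow, blue, red, green from the white end block, each within about 4 mm of its peg by camera; no verdict was returned.

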